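# Close the pencil box with its thin sliding lid

### The arm

A 6-joint arm with a two-finger parallel gripper is mounted at the origin on a cart in front of the work surface, level with it; the furniture and walls round the work are solid. World frame = base frame: x ahead of the robot, y to its left, z up, the work surface at z = 0. Lengths are in m, angles in rad, forces in N, time in s.
With the tool pointing down it reaches from about 0.375 to 0.9 m from the base axis. Payload 3.1 kg.
Tool frame: the origin (TCP) lies midway between the tips of the shut fingers; the grasp point (between the pads) lies 19 mm behind it; z points along the fingers, y is the line along which they close (so a half turn about z gives the same grasp; the last joint's range is limited). The gripper opens to 87 mm and grips with 3 to 60 N. Pads are 19 mm wide; open, the fingers measure 117 mm over their backs; the gripper's body (75 mm by 190 mm) begins 51 mm behind the grasp point.
Start: joints at [1.159, 0.527, 1.433, -0, 1.181, -0.178], TCP at [0.144, 0.608, 0.223] pointing down, gripper open.
Joint ranges: [-3.08, 3.08], [-0.75, 2.2], [0.22, 2.44], [-1.43, 4.57], [0, 2.65], [-2.85, 2.85]. Speed limits (rad/s): [2.79, 2.79, 3.14, 3.14, 3.14, 3.14].

### API

Orientations are given as a unit quaternion [x, y, z, w].
In Python, from rig import get_obs, cams, job gives the robot as it stands.
- The arm moves only by the tool servo_tool, never from a script. Its argument "moves" is text: rows parted by semicolons, each of 5 numbers parted by spaces: the shift along the tool's x, y, z in m, then the turn about the tool's z in degrees, then the finger opening in m, from 0 to 0.087. In form: dx dy dz spin claw; .... A call has 1 to 10 rows; each row is the pose to reach, as a shift and turn from the pose commanded when the call began, along the tool's axes at that moment; what a row does not reach only later rows make up. A row lasts 1/12 s, in which the tool goes at most 41.7 mm and 7.16 degrees, less where a joint would pass 70% of its speed; a pose out of reach is approached as far as the arm can. A call with a gripper value outside its range is refused whole. The fingers move at their own pace and stop on an object; "grip_force" is the grip in N (left out, the last holds). Time passes only in rows, so rows that repeat a pose let the fingers close. It gives the time, the measured TCP pose, the force, the opening and the grip force at its end, in the units of the state.
- get_obs(): the state, without advancing time (a new reading comes with each control period).
- cams.camera(name): name is "side" or "top"; returns the picture (420x560x3 uint8, blue, green, red); there is no depth.
- cams.camera_model(name): a dict with "fx", "fy", "cx", "cy" (pixels), "R" (3x3) and "t" (3): a world point X has camera coordinates R X + t. Camera axes: x right, y down, z forward; pixel columns grow to the right and rows downward; lengths in m; the calibration is good to about 2 mm. A picture is of the moment at which its call begins. camera_model takes no time and is no camera call.
- job.hand_in(): hands the job in; it is judged then, once.
The state is a dict: "time": time; "q": joint angles; "joint_velocities": joint speeds; "joint_torque": joint torques, N m; "position": TCP position; "tool_rot": TCP orientation; "ft_force": force on the tool from outside, world axes, zero at the start; "moment": the same for the moment, N m; "grip_width": finger opening in m; "grip_force": force on a finger pad.
Only numpy, scipy, OpenCV 4.12 (cv2) and the standard library are available. Lean on these libraries where they do the work, as an engineer would, in place of code of your own. Each camera call takes 0.05 s, during which the arm holds its last target. There are 200 camera calls.

### The job

Close the pencil box on the desk. Its thin wooden sliding lid lies flat on the desk mat, too thin to pick up there: slide it out over the near right-hand edge of the desk until the end with the thumb recess overhangs by about 4 cm, then take it by its sides, lift it, feed it plain end first into the grooves of the box and push it fully home. Do not let the lid fall, and leave the stapler, the gel bottle and the glue stick beside the box where they are.

Things in the scene. Friction and masses are not known exactly. Their poses are not given: they have to be found in the camera images.
- lid: loose lid of the pencil box: flat beech board 192 x 66 x 3 mm, about 60 g; origin at the centre of its underside, x along its length from the thumb-recess end to the plain end, z up. Starts flat on the desk, recess end towards the near right-hand edge, its length within 15 degrees of square to that edge
- lid_notch_end (a point): middle of the lid's thumb-recess end, at the underside (x = -96 mm on the lid); the recess is a small dark round mark 22 mm from this end
- lid_plain_end (a point): middle of the lid's plain end, at the underside (x = +96 mm on the lid). Pressed down with 10 to 15 N near its middle by closed fingertips, the lid follows them along the desk without turning; with a lighter press they slip on it, and its own turning is hard to change that way
- desk_edge (a point): point on top of the desk's straight near right-hand edge; its y axis points level off the desk, square to the edge; x runs along the edge (straight for 140 mm to -x, 400 mm to +x). Free space beyond and below the 30 mm desk top. The dark mat, top at z = 0, ends 45 mm before the edge; the bare border between is 3 mm lower, so an overhang above 50 mm may tip the lid
- pencil_box: beech box with pencils, 201 x 84 x 47.5 mm, fixed to the desk; origin under its middle, x along its length from the low mouth (face at x = -98 mm, wall 36 mm high) to the far wall, which stops the lid's plain end at x = 95 mm. The lid runs on ledges 36 mm above the mat, its edges in grooves in the long sides. Home: lid origin at x = -1, y = 0, z = 36 mm
- box_mouth (a point): middle of the box's mouth at ledge height (x = -98, z = 36 mm on the box), axes as the box. Grooves: 5.5 mm high (z 36 to 41.5 mm on the box), backs 69 mm apart, flared wider over the first 25 mm. Lips over the grooves leave a 56 mm gap and begin 25 mm inside the mouth, their ends chamfered. The lid must be held outside the mouth, so the last stretch is pushed
- stapler: black stapler 34 x 154 x 50 mm standing on the desk, origin under its middle; a bystander
- gel_bottle: clear bottle with black cap, 47 mm across, 160 mm high, origin under its middle; a bystander
- glue_stick: white glue stick with red ends lying on the mat between the box and the chair seat, 97 mm long, 26 mm thick, origin under its middle; a bystander
- chair_leg (a point): lower end of the nearest leg of the fixed upturned chair standing on the desk behind the work; from here the leg rises and leans towards the robot, to a tip 124 mm nearer in x, 22 mm lower in y and 430 mm higher: swing the arm past it drawn in close to the base

How it is judged:
On the way, in this order (a step that is already met when the one before it is completed fails the run):
1. the lid, lying flat on the desk, overhangs the near right-hand edge with its thumb-recess end by at least 25 mm (y of lid_notch_end in the frame of desk_edge above 0.025 m and height (world z) of lid below 0.006 m and angle between lid's own z axis and vertical below 0.12 rad), for 0.2 s.
2. the lid is held by the fingers and lifted clear of the desk (height (world z) of lid above 0.03 m and contact force between the fingers and lid above 1 N), for 0.2 s.
3. the lid's plain end is in both grooves, at least 50 mm past the mouth, under the lips (x of lid_plain_end in the frame of box_mouth above 0.05 m and z of lid_plain_end in the frame of box_mouth between -0.003 and 0.005 m and y of lid_plain_end in the frame of box_mouth between -0.005 and 0.005 m), for 0.1 s.
At the end, for the whole second after the job is handed in: the lid lies at rest in both grooves of the box, fully home: its thumb-recess end stands out no more than 3 mm beyond the mouth face of the box, its underside is on the ledges (34 to 40 mm above the box's foot), level with the box within 0.05 rad and centred within 5 mm (x of lid_notch_end in the frame of box_mouth above -0.003 m and x of lid_plain_end in the frame of box_mouth above 0.185 m and z of lid in the frame of pencil_box between 0.034 and 0.04 m and y of lid in the frame of pencil_box between -0.005 and 0.005 m and angle between the z axis of lid and the z axis of pencil_box, either way round below 0.05 rad and linear speed of lid below 0.01 m/s); the robot touches nothing.
It fails at once if the lid falls off the desk (height (world z) of lid below -0.04 m).
It fails at once if the stapler is moved by more than 25 mm (distance of stapler from where it was at the start of the episode above 0.025 m).
It fails at once if the gel bottle is moved by more than 25 mm (distance of gel_bottle from where it was at the start of the episode above 0.025 m).
It fails at once if the gel bottle is tipped (angle between gel_bottle's own z axis and vertical above 0.35 rad).
It fails at once if the glue stick is moved by more than 25 mm (distance of glue_stick from where it was at the start of the episode above 0.025 m).
It also fails if it takes over 72 s, if anything falls off the work surface, if the arm or the gripper's body presses on something with over 40 N, if the wrist force passes 120 N, or if a joint passes its speed limit or range.

## Working session

There is one attempt and no reset: what is moved stays moved. The work goes in short steps, Python scripts to look and compute and a tool call to move; the robot and the scene stay as the last step left them, time stands still between calls to the robot, and variables do not carry over. Pictures are saved under pics/ and viewed, at most 10 in all, crops included, and the job is handed in when it is done.

Besides the shell and the picture viewer there is one more tool, called as a command line: name --argument value ..., lists and objects as JSON in quotes. servo_tool: Moves the arm, as the interface text tells. Its arguments: {"type":"object","properties":{"moves":{"type":"string"},"grip_force":{"type":"number"}},"required":["moves"]}

```bash
ls; mkdir -p pics; python3 - <<'E'
from rig import get_obs,cams,job
import cv2,numpy as np
np.set_printoptions(precision=4,suppress=True)
o=get_obs()
for k,v in o.items(): print(k,v)
for n in("top","side"):
    im=cams.camera(n); cv2.imwrite(f"pics/{n}0.png",im)
    m=cams.camera_model(n); print(n,m, -np.array(m["R"]).T@np.array(m["t"]))
E
```

```text
pics
time 0.0
q [ 1.1595  0.5284  1.4339 -0.      1.1814 -0.1785]
joint_velocities [-0.0011 -0.0013 -0.0002 -0.0009  0.0001  0.0004]
joint_torque [ -0.0012 -44.0042 -17.659    0.0632   0.0583  -0.0002]
position [0.1439 0.6074 0.2216]
tool_rot [ 0.1161  0.9932 -0.001  -0.0003]
ft_force [ 0.0977 -0.0742 -0.0141]
moment [ 0.0164 -0.0081  0.0044]
grip_force 0.0
grip_width 0.08707864361559561
top {'fx': 434.32272329205875, 'fy': 434.32272329205875, 'cx': 279.39145343772935, 'cy': 206.14589468495083, 'R': array([[-0.0094, -0.9998, -0.018 ],
       [-0.9929,  0.0115, -0.1187],
       [ 0.1189,  0.0168, -0.9928]]), 't': array([0.1101, 0.5136, 1.1833])} [0.3703 0.0843 1.2377]
side {'fx': 404.8753891729741, 'fy': 404.8753891729741, 'cx': 278.6688202805154, 'cy': 205.39259235251023, 'R': array([[ 0.9293, -0.3694, -0.0055],
       [-0.1953, -0.4785, -0.8561],
       [ 0.3136,  0.7966, -0.5168]]), 't': array([-0.4437,  0.2189,  0.6584])} [ 0.2486 -0.5836  0.5252]
```

View pics/top0.png

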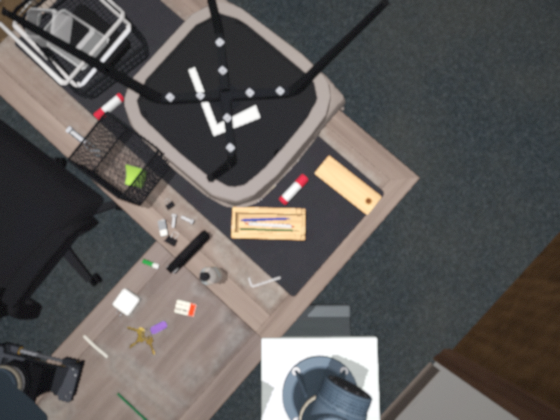

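View pics/side0.png

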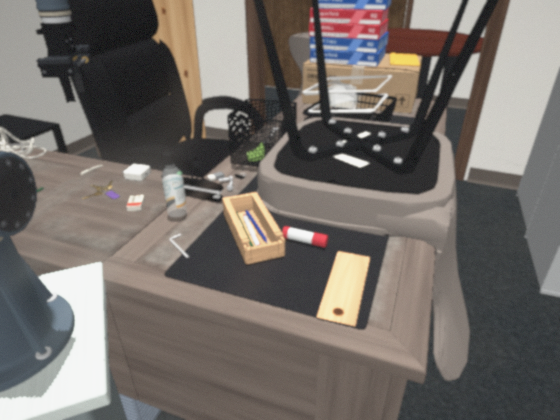

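```bash
cat > h.py <<'E'
import cv2,numpy as np
from rig import get_obs,cams,job
np.set_printoptions(precision=4,suppress=True)
def ray(n,uv,z):
    m=cams.camera_model(n);R=np.array(m["R"]);t=np.array(m["t"]);c=-R.T@t
    d=R.T@np.array([(uv[0]-m["cx"])/m["fx"],(uv[1]-m["cy"])/m["fy"],1]);return (c+d*(z-c[2])/d[2])[:2]
def proj(n,X):
    m=cams.camera_model(n);p=np.array(m["R"])@X+np.array(m["t"]);return np.array([m["fx"]*p[0]/p[2]+m["cx"],m["fy"]*p[1]/p[2]+m["cy"]])
def wood(im):
    h=cv2.cvtColor(im,cv2.COLOR_BGR2HSV);return cv2.inRange(h,(8,75,150),(28,255,255))
def rects(n,im,z,amin=500):
    cs,_=cv2.findContours(wood(im),cv2.RETR_EXTERNAL,cv2.CHAIN_APPROX_NONE)
    out=[]
    for c in cs:
        if cv2.contourArea(c)<amin: continue
        P=np.array([ray(n,p[0],z) for p in c],np.float32)
        out.append((c.reshape(-1,2).mean(0),cv2.minAreaRect(P*1000)))
    return out
E
python3 - <<'E'
from h import *
a=cv2.imread("pics/top0.png");b=cv2.imread("pics/side0.png")
for n,im in(("top",a),("side",b)):
    for z in(.003,.0475):
        for r in rects(n,im,z): print(n,z,r)
x=cv2.resize(a[150:290,220:420],None,fx=3,fy=3,interpolation=2)
y=cv2.resize(b[185:335,215:380],None,fx=3,fy=3,interpolation=2)
c=np.zeros((420,800,3),np.uint8)
x=cv2.resize(a[150:300,225:425],(500,375),interpolation=2); y=cv2.resize(b[185:335,220:380],(300,281),interpolation=2)
c=np.zeros((375,800,3),np.uint8);c[:,:500]=x;c[:281,500:]=y
cv2.imwrite("pics/c0.png",c)
E
```

```text
top 0.003 (array([267.5455, 223.1388]), ((470.7894287109375, 138.1634521484375), (212.6421356201172, 93.96345520019531), 87.89535522460938))
top 0.003 (array([347.507 , 184.6197]), ((578.644287109375, -90.46394348144531), (195.07620239257812, 71.76172637939453), 50.26237869262695))
top 0.0475 (array([267.5455, 223.1388]), ((467.166748046875, 136.2233123779297), (204.97793579101562, 90.57682037353516), 87.8953857421875))
top 0.0475 (array([347.507 , 184.6197]), ((571.1342163085938, -84.16380310058594), (188.04515075683594, 69.17525482177734), 50.262413024902344))
side 0.003 (array([344.4039, 288.7537]), ((575.5262451171875, -92.58658599853516), (197.8990020751953, 68.61043548583984), 50.15899658203125))
side 0.003 (array([253.2132, 227.0914]), ((481.6748352050781, 173.5098114013672), (284.76251220703125, 102.92623138427734), 86.04254150390625))
side 0.003 (array([397.4549,  82.0275]), ((1622.17431640625, 1267.886962890625), (1252.4974365234375, 291.0283508300781), 49.48189926147461))
side 0.003 (array([181.9615,  51.458 ]), ((994.6781005859375, 3881.919921875), (5964.0107421875, 582.8185424804688), 83.33169555664062))
side 0.0475 (array([344.4039, 288.7537]), ((547.6615600585938, -134.43653869628906), (181.03338623046875, 62.76323699951172), 50.15900421142578))
side 0.0475 (array([253.2132, 227.0914]), ((461.8084411621094, 108.98222351074219), (260.4941711425781, 94.15454864501953), 86.04252624511719))
side 0.0475 (array([397.4549,  82.0275]), ((1505.11083984375, 1110.0927734375), (1145.755615234375, 266.22601318359375), 49.48189163208008))
side 0.0475 (array([181.9615,  51.458 ]), ((931.0919799804688, 3501.349609375), (5455.73828125, 533.14892578125), 83.33169555664062))
```

View pics/c0.png

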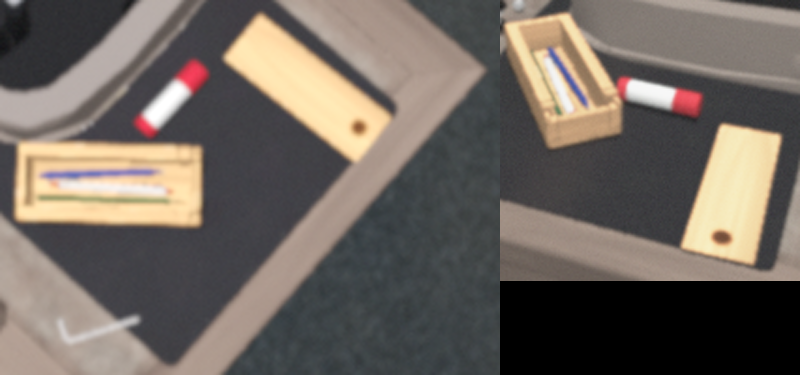

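```bash
python3 - <<'E'
from h import *
a=cv2.imread("pics/top0.png")
# desk outer edge & mat edge: sample along normal in world plane z=-0.003
h=cv2.cvtColor(a,cv2.COLOR_BGR2HSV).astype(int)
g=a.astype(int)[:,:,2]-a.astype(int)[:,:,0]  # R-B: wood warm, carpet cool
pts=[]
for v in range(190,300,4):
    r=g[v,300:440]; 
    u=[k for k in range(len(r)) if r[k]>6]
    s=cv2.GaussianBlur(a[v:v+1,300:440,2].astype(np.float32),(5,1),0)[0]
    d=np.diff(s); k=np.argmin(d[ (355+ (0)) -300-60:])+(355-300-60) if 0 else np.argmin(d)
    pts.append((300+k+.5,v,d[k]))
P=np.array([ray("top",p[:2],-.003) for p in pts])
print(np.c_[np.array(pts),P][::3])
vx,vy,x0,y0=cv2.fitLine(P.astype(np.float32),cv2.DIST_HUBER,0,.003,.001).ravel()
n=np.array([-abs(vy),-abs(vx)]);print("edge dir",vx,vy,"pt",x0,y0,"n",n,"resid",((P-[x0,y0])@n)[::3])
e=np.array([x0,y0])
for c in((.577,-.0915),):
    L=np.array([.640,.769]);c=np.array(c)
    print("notch overhang now",(c-.096*L-e)@n, "angle",np.degrees(np.arccos(-L@n)))
# others
for nm,uv,z in(("bottlecap",(207,275),.16),("legbase",(232,150),.1),("legtip?",(210,178),.5),("corner",(415,180),0),("seat1",(300,180),.08),("seat2",(325,148),.08),("seat3",(270,200),.08),("glue1",(305,177),.013),("glue2",(281,200),.013),("st1",(170,270),.05),("st2",(210,233),.05)):
    print(nm,ray("top",uv,z))
E
```

```text
[[374.5    190.     -36.875    0.5625  -0.169 ]
 [397.5    202.     -24.8125   0.5269  -0.2334]
 [305.5    214.     -47.5      0.4953   0.0306]
 [305.5    226.     -51.9375   0.4608   0.0312]
 [304.5    238.     -46.25     0.4266   0.0346]
 [356.5    250.     -24.1875   0.3912  -0.1121]
 [345.5    262.     -25.3125   0.3577  -0.0801]
 [335.5    274.     -25.875    0.3245  -0.051 ]
 [324.5    286.     -26.6875   0.2914  -0.0194]
 [314.5    298.     -25.8125   0.2585   0.0093]]
edge dir 0.78958887 -0.6136362 pt 0.3763333 -0.09043514 n [-0.6136 -0.7896] resid [-0.0522  0.0205 -0.1686 -0.1479 -0.1296  0.008   0.0032  0.0007 -0.004
 -0.0065]
notch overhang now -0.026303134423456075 angle 0.7201778670340564
bottlecap [0.3308 0.2822]
legbase [0.6598 0.2294]
legtip? [0.509  0.2163]
corner [ 0.5897 -0.2854]
seat1 [0.5794 0.0475]
seat2 [ 0.667  -0.0219]
seat3 [0.5259 0.129 ]
glue1 [0.6   0.031]
glue2 [0.5345 0.1003]
st1 [0.3411 0.4035]
st2 [0.4406 0.2954]
```

servo_tool --moves "-0.003 -0.2 0 0 0; -0.003 -0.2 0 0 0; -0.003 -0.2 0 0 0; -0.003 -0.2 0 0 0; -0.003 -0.2 0 0 0; -0.228 -0.283 0 0 0; -0.228 -0.283 0 0 0; -0.228 -0.283 0 0 0; -0.228 -0.283 0 0 0; -0.228 -0.283 0 0 0"

```text
time: 0.93
position: [0.2755, 0.2962, 0.2226]
tool_rot: [0.116, 0.993, 0.0, 0.0]
ft_force: [1.5, 1.2, -0.6]
grip_width: 0.0286
grip_force: 0.0
```

servo_tool --moves "-0.116 -0.099 0 0 0; -0.116 -0.099 0 0 0; -0.116 -0.099 0 0 0; -0.116 -0.099 0 0 0; -0.204 -0.253 0 0 0; -0.204 -0.253 0 0 0; -0.204 -0.253 0 -10 0; -0.204 -0.253 0 -20 0; -0.204 -0.253 0 -30 0; -0.204 -0.253 0 -30 0"

```text
time: 1.77
position: [0.4172, -0.0001, 0.2227]
tool_rot: [-0.112, 0.994, -0.001, 0.001]
ft_force: [1.0, -0.4, -0.2]
grip_width: 0.0008
grip_force: 0.0
```

```bash
python3 - <<'E'
from h import *
o=get_obs();print(o["position"],o["tool_rot"],o["q"],o["ft_force"])
E
```

```text
[ 0.4172 -0.0001  0.2227] [-0.1117  0.9937 -0.0013  0.0013] [-0.2685  0.2465  1.9278 -0.0019  0.9639 -2.0621] [ 1.0115 -0.4045 -0.1529]
```

servo_tool --moves "-0.02 0 0 7 0; -0.04 -0.02 0 14 0; -0.06 -0.04 0 21 0; -0.08 -0.06 0 28 0; -0.1 -0.08 0 35 0; -0.12 -0.1 0 42 0; -0.136 -0.125 0 49 0; -0.136 -0.125 0.03 56 0; -0.136 -0.125 0.06 63 0; -0.136 -0.125 0.09 70 0"

```text
time: 2.6
position: [0.5753, -0.0881, 0.1315]
tool_rot: [0.482, 0.876, 0.0, 0.0]
ft_force: [-0.2, 0.0, -0.4]
grip_width: 0.0007
grip_force: 0.0
```

servo_tool --moves "0 0 0 7 0; 0 0 0 14 0; 0 0 0 21 0; 0 0 0 28 0; 0 0 0 35 0; 0 0 0 42 0; 0 0 0.02 49 0; 0 0 0.04 56 0; 0 0 0.06 63 0; 0 0 0.08 70 0"

```text
time: 3.43
position: [0.5747, -0.0875, 0.0516]
tool_rot: [0.897, 0.442, -0.0, -0.0]
ft_force: [0.0, 0.6, -0.5]
grip_width: 0.0004
grip_force: 0.0
```

```bash
python3 - <<'E'
from h import *
from scipy.spatial.transform import Rotation as Rn
o=get_obs();R=Rn.from_quat(o["tool_rot"]).as_matrix();print(o["position"],np.degrees(np.arctan2(R[1,1],R[0,1])),R[:,2],o["q"],o["ft_force"])
for n in("top","side"):cv2.imwrite(f"pics/{n}1.png",cams.camera(n))
a=np.hstack([cv2.imread("pics/top1.png")[90:300,220:440],cv2.imread("pics/side1.png")[130:340,240:460]])
cv2.imwrite("pics/c1.png",cv2.resize(a,(800,382)))
E
```

```text
[ 0.5747 -0.0875  0.0516] -37.591032563638144 [-0.0002  0.     -1.    ] [-0.3432  0.7111  1.6712 -0.      0.7594  0.3129] [ 0.0417  0.5786 -0.4664]
```

View pics/c1.png

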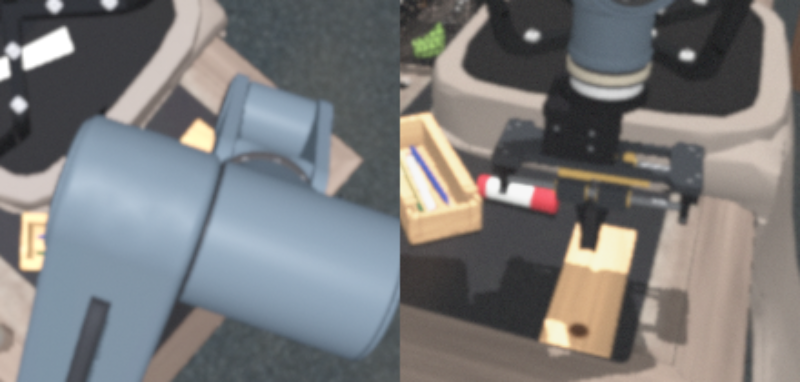

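servo_tool --moves "-0.002 0.004 0.02 2.2 0; -0.002 0.004 0.04 2.2 0; -0.002 0.004 0.045 2.2 0; -0.002 0.004 0.047 2.2 0; -0.002 0.004 0.048 2.2 0; -0.002 0.004 0.048 2.2 0"

```text
time: 4.03
position: [0.5774, -0.0917, 0.0056]
tool_rot: [0.904, 0.427, 0.001, 0.001]
ft_force: [-0.1, 0.1, -0.5]
grip_width: 0.0004
grip_force: 0.0
```

servo_tool --moves "0 0 0.001 0 0; 0 0 0.002 0 0; 0 0 0.002 0 0; 0 0 0.003 0 0; 0 0 0.003 0 0; 0 0 0.003 0 0"

```text
time: 4.53
position: [0.5775, -0.0918, 0.0034]
tool_rot: [0.904, 0.427, 0.001, 0.001]
ft_force: [-1.7, -0.0, 9.6]
grip_width: 0.0003
grip_force: 5.0
```

servo_tool --moves "0 0 0.0005 0 0; 0 0 0.0005 0 0; 0 0 0.0005 0 0"

```text
time: 4.78
position: [0.5775, -0.0918, 0.0034]
tool_rot: [0.904, 0.427, 0.001, 0.001]
ft_force: [-2.3, 0.5, 12.7]
grip_width: 0.0003
grip_force: 6.6
```

Good press; slide along −x of the tool, slowly.

servo_tool --moves "-0.003 0 0 0 0; -0.007 0 0 0 0; -0.011 0 0 0 0; -0.015 0 0 0 0; -0.019 0 0 0 0; -0.023 0 0 0 0; -0.027 0 0 0 0; -0.031 0 0 0 0; -0.035 0 0 0 0; -0.035 0 0 0 0"

```text
time: 5.62
position: [0.5578, -0.1192, 0.0034]
tool_rot: [0.904, 0.426, 0.003, 0.002]
ft_force: [2.7, 2.4, 10.1]
grip_width: 0.0003
grip_force: 4.9
```

```bash
python3 - <<'E'
from h import *
im=cams.camera("side");cv2.imwrite("pics/side2.png",im)
cv2.imwrite("pics/c2.png",cv2.resize(im[180:360,260:440],(600,600)))
print(proj("side",np.array([.577,-.0915,.003])-.096*np.array([.64,.769,0])))
E
```

```text
[335.5456 320.1797]
```

View pics/c2.png

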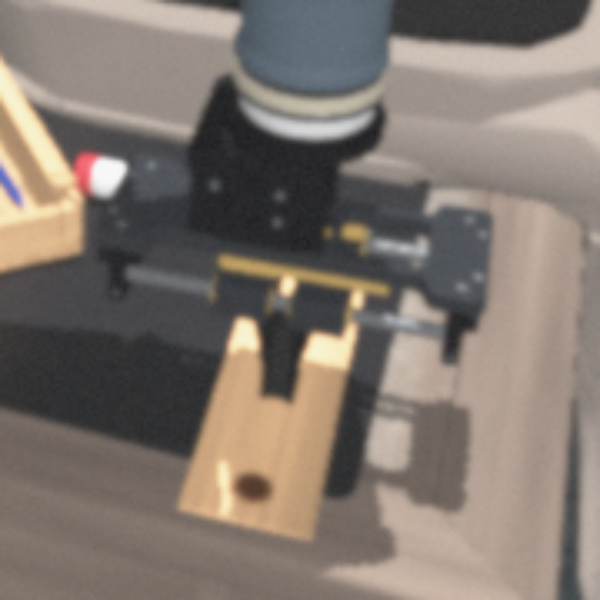

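servo_tool --moves "-0.003 0 0.0003 0 0; -0.007 0 0.0004 0 0; -0.012 0 0.0004 0 0; -0.017 0 0.0004 0 0; -0.022 0 0.0004 0 0; -0.027 0 0.0004 0 0; -0.032 0 0.0004 0 0; -0.037 0 0.0004 0 0; -0.042 0 0.0004 0 0; -0.042 0 0.0004 0 0"

```text
time: 6.5
position: [0.5316, -0.152, 0.0034]
tool_rot: [0.905, 0.426, 0.003, 0.003]
ft_force: [2.5, 3.1, 13.8]
grip_width: 0.0004
grip_force: 6.4
```

```bash
python3 - <<'E'
from h import *
im=cams.camera("side");cv2.imwrite("pics/side3.png",im)
m=wood(im);
h=cv2.cvtColor(im,cv2.COLOR_BGR2HSV)
for t in((8,75,150),(8,75,110),(8,85,100)):
    m=cv2.inRange(h,t,(28,255,255));m[:,:290]=0;m[:240]=0;m[:,420:]=0
    cs,_=cv2.findContours(m,0,1);c=max(cs,key=cv2.contourArea)
    P=np.array([ray("side",p[0],.003) for p in c],np.float32)*1000
    n=np.array([-.6707,-.7417]);s=(P-[526.9,-233.4])@n; k=s.argmax()
    print(t,cv2.contourArea(c),cv2.boundingRect(c),cv2.minAreaRect(P),"overhang",np.sort(s)[-12:])
E
```

```text
(8, 75, 150) 2255.5 (307, 292, 57, 71) ((517.7680053710938, -167.62759399414062), (158.55548095703125, 68.67668151855469), 50.509822845458984) overhang [36.078  36.1881 36.2278 36.3793 36.5323 36.5695 36.7231 36.913  37.0688
 37.1018 37.2582 37.4467]
(8, 75, 110) 2579.5 (307, 272, 67, 91) ((527.1961669921875, -151.0133056640625), (195.9068603515625, 102.499755859375), 50.98813247680664) overhang [36.078  36.1881 36.2278 36.3793 36.5323 36.5695 36.7231 36.913  37.0688
 37.1018 37.2582 37.4467]
(8, 85, 100) 2075.5 (308, 292, 54, 71) ((518.0372924804688, -167.26641845703125), (157.27467346191406, 67.80533599853516), 50.885581970214844) overhang [35.1179 35.166  35.2648 35.3119 35.4594 35.5049 35.653  35.8026 35.8456
 35.9958 36.1881 36.5323]
```

servo_tool --moves "-0.002 0 0 0 0; -0.004 0 0 0 0; -0.004 0 0 0 0; -0.004 0 0 0 0; -0.004 0 -0.004 0 0; -0.004 0 -0.02 0 0; -0.004 0 -0.05 0 0.087; -0.004 0 -0.06 0 0.087; -0.004 0 -0.06 0 0.087; -0.004 0 -0.06 0 0.087"

```text
time: 7.38
position: [0.5255, -0.1543, 0.061]
tool_rot: [0.904, 0.427, 0.0, 0.0]
ft_force: [0.2, 0.3, 0.1]
grip_width: 0.0195
grip_force: 0.0
```

servo_tool --moves "-0.03 0 0 0 0.087; -0.06 0 0 0 0.087; -0.076 0 0 0 0.087; -0.076 0 0 0 0.087; -0.076 0 0 0 0.087; -0.076 0 0 0 0.087"

```text
time: 7.88
position: [0.4768, -0.2122, 0.0598]
tool_rot: [0.904, 0.427, -0.0, -0.001]
ft_force: [-0.2, 0.4, 0.1]
grip_width: 0.0593
grip_force: 0.0
```

```bash
python3 - <<'E'
from h import *
o=get_obs();print(o["position"],o["tool_rot"],o["grip_width"],o["ft_force"])
im=cams.camera("side");cv2.imwrite("pics/side4.png",im)
h=cv2.cvtColor(im,cv2.COLOR_BGR2HSV)
m=cv2.inRange(h,(8,75,130),(28,255,255));m[:,:290]=0;m[:240]=0;m[:,420:]=0
cs,_=cv2.findContours(m,0,1)
for c in cs:
    if cv2.contourArea(c)<100: continue
    P=np.array([ray("side",p[0],.003) for p in c],np.float32)*1000
    print(cv2.boundingRect(c),cv2.minAreaRect(P),((P-[526.9,-233.4])@[-.6707,-.7417]).max())
cv2.imwrite("pics/c4.png",cv2.resize(im[180:380,240:440],(600,600)))
E
```

```text
[ 0.4768 -0.2122  0.0598] [ 0.9043  0.4269 -0.0003 -0.0008] 0.05932600243781605 [-0.2303  0.407   0.1285]
(307, 335, 46, 30) ((477.66162109375, -215.37864685058594), (40.35619354248047, 66.45297241210938), 50.37590408325195) 40.8286064071655
(290, 274, 68, 24) ((533.7935180664062, -78.392578125), (30.238021850585938, 131.51028442382812), 51.57831573486328) -106.79205056228639
(353, 266, 31, 14) ((639.268798828125, -74.38885498046875), (25.105579376220703, 59.73888397216797), 34.884037017822266) -174.35734833221437
```

View pics/c4.png

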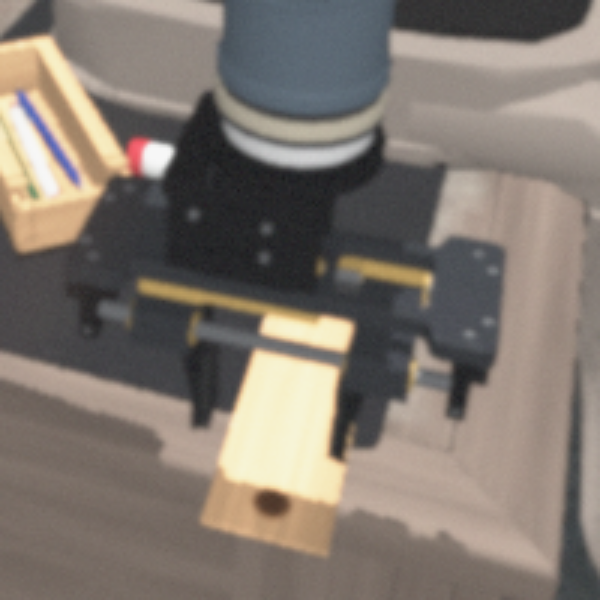

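servo_tool --moves "0 0.0025 0 0 0.087; 0 0.0025 0 0 0.087; 0 0.0025 0 0 0.087; 0 0.0025 0 0 0.087; 0 0.0025 0.03 0 0.087; 0 0.0025 0.05 0 0.087; 0 0.0025 0.065 0 0.087; 0 0.0025 0.077 0 0.087; 0 0.0025 0.077 0 0.087; 0 0.0025 0.077 0 0.087"

```text
time: 8.77
position: [0.4788, -0.2141, -0.0167]
tool_rot: [0.904, 0.427, -0.0, -0.0]
ft_force: [0.6, -0.3, -1.1]
grip_width: 0.0872
grip_force: 0.0
```

servo_tool --moves "0 0 0 0 0.06; 0 0 0 0 0.05; 0 0 0 0 0.05; 0 0 0 0 0.05; 0 0 0 0 0.05; 0 0 0 0 0.05; 0 0 0 0 0.05; 0 0 0 0 0.05; 0 0 0 0 0.05; 0 0 0 0 0.05" --grip_force 40

```text
time: 9.6
position: [0.4793, -0.2146, -0.0163]
tool_rot: [0.904, 0.427, 0.0, 0.0]
ft_force: [-0.2, 0.0, 2.1]
grip_width: 0.0645
grip_force: 40.0
```

servo_tool --moves "0 0 -0.003 0 0.05; 0 0 -0.008 0 0.05; 0 0 -0.015 0 0.05; 0 0 -0.024 0 0.05; 0 0 -0.034 0 0.05; 0 0 -0.044 0 0.05; 0 0 -0.054 0 0.05; 0 0 -0.06 0 0.05; 0 0 -0.06 0 0.05; 0 0 -0.06 0 0.05"

```text
time: 10.43
position: [0.4793, -0.2146, 0.0443]
tool_rot: [0.904, 0.427, 0.0, 0.001]
ft_force: [0.3, 0.6, -0.3]
grip_width: 0.0646
grip_force: 40.0
```

```bash
python3 - <<'E'
from h import *
o=get_obs();print(o["position"],o["tool_rot"],o["grip_width"],o["ft_force"])
im=cams.camera("side");cv2.imwrite("pics/side5.png",im)
cv2.imwrite("pics/top5.png",cams.camera("top"))
c=cv2.resize(im[170:370,210:430],(660,600),interpolation=2)
# overlay expected lid corners if level
R=np.array([[.6355,.7721],[.7721,-.6355]])
p=np.array(o["position"])
for a in(-.021,.171):
  for b in(-.033,.033):
    X=np.r_[p[:2]+a*R[0]+b*R[1],p[2]+.019-.0015+.003]; u=proj("side",X);cv2.circle(c,tuple(int(t) for t in ((u-[210,170])*3)),3,(0,0,255),-1)
cv2.imwrite("pics/c5.png",c)
E
```

```text
[ 0.4793 -0.2146  0.0443] [0.9042 0.427  0.0003 0.0006] 0.0645720235419704 [ 0.3063  0.6206 -0.2928]
```

View pics/c5.png

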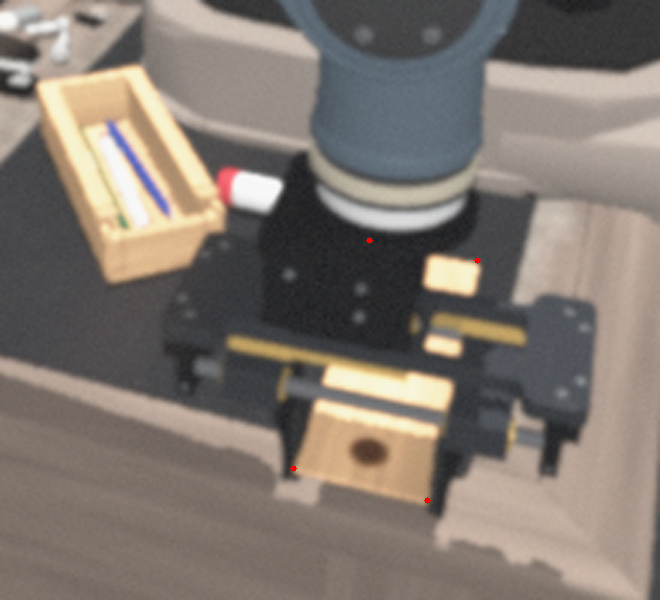

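```bash
python3 - <<'E'
from h import *
th=np.radians(87.9);X=np.array([np.cos(th),np.sin(th)]);Y=np.array([-X[1],X[0]])
o=np.array([.4683,.1362])-.0025*X
print(o,o-.098*X)
out=[]
for n,(u0,v0,w,hh) in(("side",(215,185,75,85)),("top",(225,200,90,48))):
    s=5;im=cv2.imread(f"pics/{n}0.png")[v0:v0+hh,u0:u0+w];c=cv2.resize(im,None,fx=s,fy=s,interpolation=2)
    for a,z,col in((-.098,.036,(255,0,0)),(-.098,0,(0,0,255)),(.103,.0475,(0,255,0)),(-.098,.0475,(0,255,0)),(-.0,.0475,(0,255,0))):
        for b in(-.042,.042):
            p=o+a*X+b*Y;q=(proj(n,np.r_[p,z])+.5-[u0,v0])*s
            cv2.circle(c,tuple(int(t) for t in q),2,col,-1)
    out.append(c)
H=max(c.shape[0] for c in out)
c=np.hstack([np.vstack([c,np.zeros((H-c.shape[0],c.shape[1],3),np.uint8)]) for c in out])[:, :825]
cv2.imwrite("pics/c6.png",cv2.resize(c,(800,int(H*800/c.shape[1]))));print(c.shape)
E
```

```text
[0.4682 0.1337] [0.4646 0.0358]
(425, 825, 3)
```

View pics/c6.png

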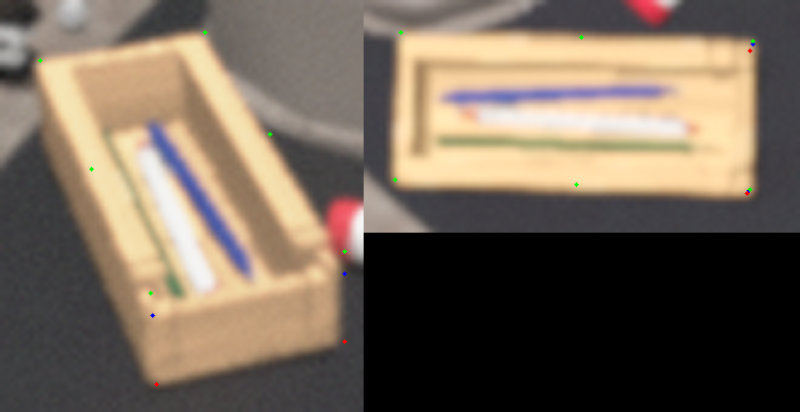

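servo_tool --moves "0.003 -0.005 0 -4 0.05; 0.006 -0.01 0 -8 0.05; 0.009 -0.016 0 -13 0.05; 0.012 -0.022 0 -18 0.05; 0.015 -0.03 0 -23 0.05; 0.018 -0.037 0 -28 0.05; 0.021 -0.044 0 -33 0.05; 0.0243 -0.0485 0 -37.4 0.05; 0.0243 -0.0485 0.01 -37.4 0.05; 0.0243 -0.0485 0.015 -37.4 0.05"

```text
time: 11.37
position: [0.4567, -0.1646, 0.0275]
tool_rot: [0.72, 0.694, -0.0, -0.0]
ft_force: [0.3, -0.6, -0.3]
grip_width: 0.0647
grip_force: 40.0
```

```bash
python3 - <<'E'
from h import *
from scipy.spatial.transform import Rotation as Rn
o=get_obs();R=Rn.from_quat(o["tool_rot"]).as_matrix();p=np.array(o["position"]);print(p,np.degrees(np.arctan2(R[1,0],R[0,0])),R[2],o["grip_width"],o["ft_force"])
th=np.radians(87.9);X=np.array([np.cos(th),np.sin(th),0]);Y=np.array([-X[1],X[0],0]);O=np.array([.4682,.1337,0])
out=[]
for n,(u0,v0,w,hh) in(("side",(190,185,130,150)),("top",(220,200,160,48))):
    im=cams.camera(n);cv2.imwrite(f"pics/{n}7.png",im)
    s=4;c=cv2.resize(im[v0:v0+hh,u0:u0+w],None,fx=s,fy=s,interpolation=2)
    def dot(P,col): cv2.circle(c,tuple(int(t) for t in (proj(n,P)+.5-[u0,v0])*s),2,col,-1)
    for b in(-.042,.042):
        dot(O+X*-.098+Y*b+[0,0,.0475],(0,255,0))
    for b in(-.033,.033):
        dot(p+R[:,0]*.171+R[:,1]*b+[0,0,.0193],(0,0,255));dot(p-R[:,0]*.021+R[:,1]*b+[0,0,.0193],(0,0,255))
    out.append(c)
    print(n,c.shape)
a=out[0];a=a[:, :];cv2.imwrite("pics/c7.png",a)
cv2.imwrite("pics/c7t.png",out[1])
E
```

```text
[ 0.4567 -0.1646  0.0275] 87.8610481394268 [ 0.0004 -0.0008 -1.    ] 0.06465232516988716 [ 0.2965 -0.6222 -0.341 ]
side (600, 520, 3)
top (192, 640, 3)
```

View pics/c7.png

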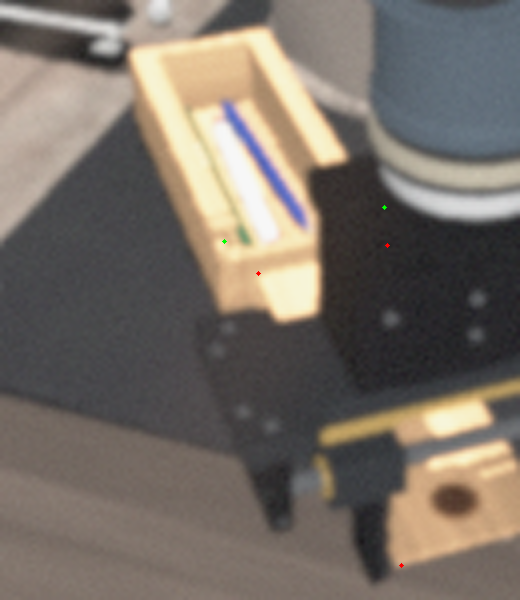

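servo_tool --moves "0 0 0.003 0 0.05; 0 0 0.006 0 0.05; 0 0 0.006 0 0.05; 0.01 0 0.006 0 0.05; 0.02 0 0.006 0 0.05; 0.028 0 0.006 0 0.05; 0.034 0 0.006 0 0.05; 0.04 0 0.006 0 0.05; 0.044 0 0.006 0 0.05; 0.044 0 0.006 0 0.05"

```text
time: 12.3
position: [0.4583, -0.1197, 0.0228]
tool_rot: [0.719, 0.695, -0.0, -0.0]
ft_force: [-0.0, -0.4, -0.6]
grip_width: 0.065
grip_force: 40.0
```

```bash
python3 - <<'E'
from h import *
o=get_obs();print(o["position"],o["tool_rot"],o["grip_width"],o["ft_force"],o["moment"])
im=cams.camera("side");cv2.imwrite("pics/side8.png",im)
cv2.imwrite("pics/c8.png",cv2.resize(im[185:295,215:315],(600,660)[:1]*1+(600,),interpolation=2))
E
```

```text
[ 0.4583 -0.1197  0.0228] [ 0.7191  0.6949 -0.0001 -0.0003] 0.06499532260096967 [-0.0347 -0.4107 -0.5551] [-0.1305 -0.0002  0.0109]
```

View pics/c8.png

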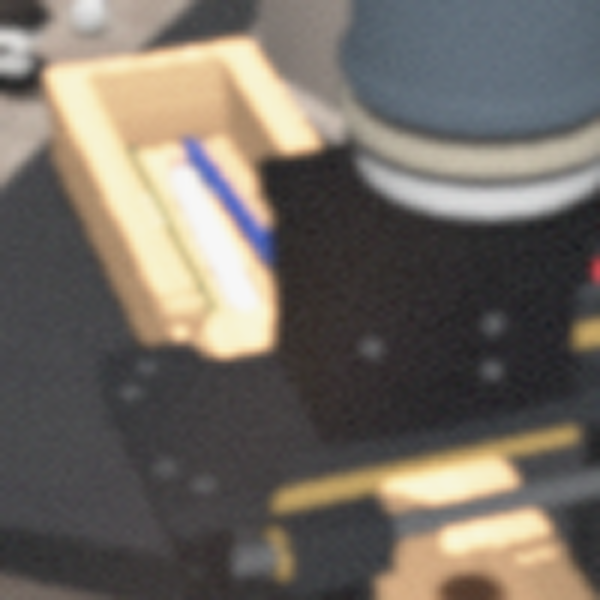

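servo_tool --moves "0 0 0.001 0 0.05; 0 0 0.0018 0 0.05; 0 0 0.0018 0 0.05; 0.003 0 0.0018 0 0.05; 0.006 0 0.0018 0 0.05; 0.009 0 0.0018 0 0.05; 0.009 0 0.0018 0 0.05"

```text
time: 12.93
position: [0.4594, -0.1124, 0.021]
tool_rot: [0.719, 0.695, -0.0, 0.001]
ft_force: [-0.9, -3.9, -0.5]
grip_width: 0.0641
grip_force: 40.0
```

```bash
python3 -c "
from h import *
o=get_obs();print(o['position'],o['ft_force'],o['moment'],o['grip_width'])"
```

```text
[ 0.4594 -0.1124  0.021 ] [-0.865  -3.9432 -0.5375] [-0.7573  0.2566  0.0337] 0.06413797237235497
```

servo_tool --moves "-0.004 0 0 0 0.05; -0.005 0 0 0 0.05; -0.005 0 0 0 0.05; -0.005 0 0.0005 0 0.05; -0.005 0 0.001 0 0.05; -0.005 0 0.001 0 0.05; -0.005 0 0.001 0 0.05"

```text
time: 13.52
position: [0.4587, -0.1167, 0.0198]
tool_rot: [0.72, 0.694, 0.0, -0.0]
ft_force: [-0.5, -0.5, 0.8]
grip_width: 0.0648
grip_force: 40.0
```

```bash
python3 -c "
from h import *
o=get_obs();print(o['position'],o['ft_force'],o['moment'],o['grip_width'])"
```

```text
[ 0.4587 -0.1167  0.0198] [-0.4663 -0.5477  0.8263] [-0.0922  0.0486 -0.0077] 0.06479505409302193
```

servo_tool --moves "0.002 0 -0.0003 0 0.05; 0.004 0 -0.0003 0 0.05; 0.006 0 -0.0003 0 0.05; 0.008 0 -0.0003 0 0.05; 0.008 0 -0.0003 0 0.05"

```text
time: 13.93
position: [0.4583, -0.1082, 0.0201]
tool_rot: [0.719, 0.695, -0.0, -0.001]
ft_force: [-0.5, 0.1, 0.2]
grip_width: 0.0644
grip_force: 40.0
```

```bash
python3 -c "
from h import *
o=get_obs();print(o['position'],o['ft_force'],o['moment'],o['grip_width'])"
```

```text
[ 0.4583 -0.1082  0.0201] [-0.493   0.1273  0.2261] [-0.0809  0.1122  0.0873] 0.06440685532813797
```

servo_tool --moves "0.003 -0.0004 0 0 0.05; 0.007 -0.0004 0 0 0.05; 0.011 -0.0004 0 0 0.05; 0.015 -0.0004 0 0 0.05; 0.019 -0.0004 0 0 0.05; 0.023 -0.0004 0 0 0.05; 0.023 -0.0004 0 0 0.05"

```text
time: 14.52
position: [0.4592, -0.0848, 0.0202]
tool_rot: [0.719, 0.695, 0.0, -0.0]
ft_force: [0.1, 0.0, -0.0]
grip_width: 0.0646
grip_force: 40.0
```

```bash
python3 -c "
from h import *
o=get_obs();print(o['position'],o['ft_force'],o['moment'],o['grip_width'])"
```

```text
[ 0.4592 -0.0848  0.0202] [ 0.0582  0.022  -0.0068] [-0.007   0.0924  0.0931] 0.06456560906994456
```

servo_tool --moves "0.004 0 0 0 0.05; 0.01 0 0 0 0.05; 0.016 0 0 0 0.05; 0.022 0 0 0 0.05; 0.028 0 0 0 0.05; 0.034 0 0 0 0.05; 0.04 0 0 0 0.05; 0.04 0 0 0 0.05"

```text
time: 15.18
position: [0.4608, -0.0445, 0.0202]
tool_rot: [0.719, 0.695, 0.0, -0.0]
ft_force: [-1.2, 1.1, 0.5]
grip_width: 0.0646
grip_force: 40.0
```

```bash
python3 -c "
from h import *
o=get_obs();print(o['position'],o['ft_force'],o['moment'],o['grip_width'])"
```

```text
[ 0.4608 -0.0445  0.0202] [-1.188   1.113   0.5019] [0.0298 0.1115 0.0568] 0.06463209174831608
```

servo_tool --moves "0.004 0 0 0 0.05; 0.01 0 0 0 0.05; 0.016 0 0 0 0.05; 0.022 0 0 0 0.05; 0.028 0 0 0 0.05; 0.034 0 0 0 0.05; 0.04 0 0 0 0.05; 0.046 0 0 0 0.05; 0.05 0 0 0 0.05; 0.05 0 0 0 0.05"

```text
time: 16.02
position: [0.4628, 0.0051, 0.0202]
tool_rot: [0.719, 0.695, 0.0, 0.0]
ft_force: [-1.2, 1.6, 1.4]
grip_width: 0.0645
grip_force: 40.0
```

```bash
python3 -c "
from h import *
o=get_obs();print(o['position'],o['ft_force'],o['moment'],o['grip_width'])"
```

```text
[0.4628 0.0051 0.0202] [-1.2129  1.6269  1.4433] [0.1697 0.1655 0.0862] 0.06449000289440594
```

servo_tool --moves "0 0 0 0 0.087; 0 0 0 0 0.087; 0 0 0 0 0.087; 0 0 0 0 0.087; 0 0 0 0 0.087; 0 0 -0.02 0 0.087; 0 0 -0.05 0 0.087; -0.03 0 -0.07 0 0.087; -0.06 0 -0.07 0 0.087; -0.06 0 -0.07 0 0.087"

```text
time: 16.85
position: [0.4632, -0.0604, 0.0918]
tool_rot: [0.721, 0.693, 0.001, 0.004]
ft_force: [-0.5, 0.2, 0.6]
grip_width: 0.0869
grip_force: 0.0
```

servo_tool --moves "0 0 0 7 0; 0 0 0 14 0; 0 0 0 21 0; 0 0 0 28 0; 0 0 0 35 0; 0 0 0 42 0; 0 0 0 49 0; 0 0 0 56 0; 0 0 0 63 0; 0 0 0 70 0"

```text
time: 17.68
position: [0.4601, -0.0556, 0.0898]
tool_rot: [0.988, 0.153, -0.0, -0.0]
ft_force: [-0.2, -0.0, -0.5]
grip_width: 0.0281
grip_force: 0.0
```

servo_tool --moves "0 0 0 7 0; 0 0 0 14 0; 0 0 0 20 0; 0 0 0 20 0; 0 0 0 20 0; 0 0 0 20 0"

```text
time: 18.18
position: [0.4603, -0.0557, 0.09]
tool_rot: [1.0, -0.017, -0.0, -0.0]
ft_force: [-0.2, 0.6, 0.6]
grip_width: 0.0007
grip_force: 0.0
```

```bash
python3 - <<'E'
from h import *
from scipy.spatial.transform import Rotation as Rn
o=get_obs();R=Rn.from_quat(o["tool_rot"]).as_matrix();print(o["position"],R,o["ft_force"],o["grip_width"],o["q"])
im=cams.camera("side");cv2.imwrite("pics/side9.png",im)
E
```

```text
[ 0.4603 -0.0557  0.09  ] [[ 0.9994 -0.0336 -0.0005]
 [-0.0336 -0.9994  0.0002]
 [-0.0005 -0.0002 -1.    ]] [-0.2287  0.6032  0.6386] 0.000665980039789614 [-0.3623  0.5458  1.9488  0.      0.6475  1.2421]
```

servo_tool --moves "0.001 0 0.03 0 0; 0.001 0 0.055 0 0; 0.001 0 0.062 0 0; 0.001 0 0.062 0 0; 0.001 -0.006 0.062 0 0; 0.001 -0.012 0.062 0 0; 0.001 -0.018 0.062 0 0; 0.001 -0.024 0.062 0 0; 0.001 -0.03 0.062 0 0; 0.001 -0.03 0.062 0 0"

```text
time: 19.07
position: [0.4625, -0.0246, 0.0287]
tool_rot: [1.0, -0.017, 0.0, 0.0]
ft_force: [-0.2, -0.6, -0.5]
grip_width: 0.0003
grip_force: 0.0
```

servo_tool --moves "0 -0.006 0 0 0; 0 -0.012 0 0 0; 0 -0.018 0 0 0; 0 -0.024 0 0 0; 0 -0.03 0 0 0; 0 -0.03 0 0 0"

```text
time: 19.57
position: [0.4632, 0.0052, 0.0281]
tool_rot: [1.0, -0.017, -0.0, -0.0]
ft_force: [0.4, -0.0, -0.3]
grip_width: 0.0001
grip_force: 0.0
```

servo_tool --moves "0 -0.003 0 0 0; 0 -0.006 0 0 0; 0 -0.009 0 0 0; 0 -0.012 0 0 0; 0 -0.012 0 0 0"

```text
time: 19.98
position: [0.4639, 0.0165, 0.0282]
tool_rot: [1.0, -0.018, -0.0, -0.0]
ft_force: [0.4, 0.1, 0.2]
grip_width: 0.0
grip_force: 0.0
```

servo_tool --moves "0 -0.0015 0 0 0; 0 -0.003 0 0 0; 0 -0.0045 0 0 0; 0 -0.0045 0 0 0"

```text
time: 20.32
position: [0.4642, 0.0207, 0.0282]
tool_rot: [1.0, -0.018, -0.0, -0.0]
ft_force: [0.6, 0.4, 0.9]
grip_width: 0.0004
grip_force: 0.0
```

servo_tool --moves "0 -0.0015 0 0 0; 0 -0.003 0 0 0; 0 -0.003 0 0 0"

```text
time: 20.57
position: [0.4643, 0.0238, 0.0282]
tool_rot: [1.0, -0.018, -0.0, -0.0]
ft_force: [-0.1, -0.6, 0.3]
grip_width: 0.0005
grip_force: 0.0
```

servo_tool --moves "0 -0.001 0 0 0; 0 -0.002 0 0 0; 0 -0.002 0 0 0"

```text
time: 20.82
position: [0.4644, 0.0256, 0.0282]
tool_rot: [1.0, -0.018, 0.0, 0.0]
ft_force: [-0.0, -0.4, -0.7]
grip_width: 0.0005
grip_force: 0.1
```

servo_tool --moves "0 -0.001 0 0 0; 0 -0.002 0 0 0; 0 -0.002 0 0 0"

```text
time: 21.07
position: [0.4645, 0.0258, 0.0282]
tool_rot: [1.0, -0.017, -0.0, 0.001]
ft_force: [-2.4, -10.5, -0.9]
grip_width: 0.0006
grip_force: 5.5
```

servo_tool --moves "0 0.008 0 0 0; 0 0.008 0 0 0; 0 0.008 -0.0095 0 0; 0 0.008 -0.0095 0 0; 0 0.008 -0.0095 0 0; 0 0.004 -0.0095 0 0; 0 0.002 -0.0095 0 0; 0 0.001 -0.0095 0 0; 0 0 -0.0095 0 0; 0 0 -0.0095 0 0"

```text
time: 21.9
position: [0.4644, 0.0272, 0.0376]
tool_rot: [1.0, -0.017, -0.0, 0.001]
ft_force: [-0.7, -3.7, 1.3]
grip_width: 0.0001
grip_force: 2.3
```

servo_tool --moves "0 -0.0005 0 0 0; 0 -0.001 0 0 0; 0 -0.001 0 0 0"

```text
time: 22.15
position: [0.4644, 0.0273, 0.0376]
tool_rot: [1.0, -0.017, -0.0, 0.001]
ft_force: [-1.6, -8.4, 0.7]
grip_width: 0.0001
grip_force: 4.1
```

servo_tool --moves "0 0.01 0 0 0; 0 0.03 0 0 0; 0 0.06 0 0 0; 0 0.1 -0.03 0 0; 0 0.12 -0.06 0 0; 0 0.15 -0.06 0 0; 0 0.15 -0.06 0 0; 0 0.15 -0.06 0 0"

```text
time: 22.82
position: [0.4595, -0.1232, 0.0981]
tool_rot: [1.0, -0.02, 0.001, 0.0]
ft_force: [-0.2, 0.8, 0.2]
grip_width: 0.0009
grip_force: 0.0
```

```bash
python3 - <<'E'
from h import *
o=get_obs();print(o["position"],o["ft_force"],o["time"])
for n in("side","top"):
    im=cams.camera(n);cv2.imwrite(f"pics/{n}10.png",im)
    for r in rects(n,im,.04,150):
        if r[0][1]>180 and r[0][0]<330: print(n,r)
# is the interior now covered by wood colour at lid height, and nothing of the lid outside the mouth?
X=np.array([.0367,.9993]);Y=np.array([-.9993,.0367]);O=np.array([.4682,.1337])
im=cv2.imread("pics/side10.png");m=wood(im)
for a in(-.115,-.11,-.105,-.1,-.095,-.09,-.05,0,.05,.08):
    row=[]
    for b in(-.02,0,.02):
        u=proj("side",np.r_[O+a*X+b*Y,.039]).round().astype(int);row.append((int(m[u[1],u[0]]>0),im[u[1],u[0]].tolist()))
    print(a,row)
E
```

```text
[ 0.4595 -0.1232  0.0981] [-0.2217  0.7589  0.2449] 22.8167
side (array([250.7553, 224.5053]), ((456.4541320800781, 120.31098175048828), (268.15789794921875, 87.7647933959961), 84.4698715209961))
top (array([141.0472, 338.4245]), ((156.35707092285156, 482.3671569824219), (80.70176696777344, 65.63728332519531), 85.36521911621094))
-0.115 [(1, [118, 151, 184]), (1, [137, 178, 218]), (1, [135, 179, 219])]
-0.11 [(1, [118, 153, 189]), (1, [136, 176, 216]), (1, [135, 177, 216])]
-0.105 [(1, [111, 142, 175]), (1, [137, 179, 218]), (1, [135, 177, 216])]
-0.1 [(1, [134, 173, 213]), (1, [157, 206, 237]), (1, [156, 204, 236])]
-0.095 [(1, [152, 197, 231]), (0, [202, 240, 247]), (0, [211, 244, 247])]
-0.09 [(0, [173, 221, 243]), (0, [201, 240, 247]), (0, [216, 245, 247])]
-0.05 [(1, [158, 206, 237]), (0, [216, 245, 247]), (0, [215, 244, 247])]
0 [(0, [198, 238, 247]), (0, [216, 245, 247]), (0, [215, 244, 247])]
0.05 [(0, [195, 237, 247]), (0, [212, 243, 247]), (0, [215, 244, 247])]
0.08 [(0, [198, 238, 247]), (0, [208, 242, 247]), (0, [214, 244, 247])]
```

```bash
python3 -c "
from rig import job
print(job.hand_in())"
```

```text
the job is handed in; nothing more can be done
None
```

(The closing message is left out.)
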